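# Close up a row of glass spice shakers to the rack's end stop

## Robot

A 7-joint arm with a two-finger parallel gripper is mounted at the origin on the work surface. World frame = base frame: x ahead of the robot, y to its left, z up, the work surface at z = 0. Lengths are in m, angles in rad, forces in N, time in s.
With the tool pointing down it reaches from about 0.4 to 0.85 m from the base axis. Payload 10.4 kg.
Tool frame: the origin (TCP) lies at the very end of the fingers, on their centre line; the grasp point (between the pads) lies 19 mm behind it (manip.grip_depth is the distance from the TCP to the grasp point, in m); z points along the fingers, x is the direction in which the jaws open and shut, and the axes are right-handed (so a half turn about z gives the same grasp; the last joint's range is limited). The gripper opens to 85 mm and grips with 20 to 120 N. Pads are 22 mm wide; open, the fingers measure 114 mm over their backs; the gripper's body (76 mm by 85 mm) begins 54 mm behind the grasp point. The pads swing forward as they close: fully open they stand 13 mm farther back than shut.
Start: joints at [-1.282, 0.332, -0.065, 1.46, 0.022, 1.35, -0.088], TCP at [0.192, 0.595, 0.231] pointing down, gripper open.
Joint ranges: [-2.6, 2.6], [-0.5, 2.12], [-1.47, 1.34], [0.16, 2.42], [-1.27, 4.41], [0.06, 2.06], [-2.6, 2.6]. Speed limits (rad/s): [2.22, 2.22, 2.79, 2.79, 3.14, 3.14, 3.14].

## Interface

Orientations are given as a unit quaternion [x, y, z, w].
In Python, from workcell import manip, cams gives the robot as it stands. The module is installed in compiled form; this text tells all that it offers.
- The arm moves only by the tool move_arm, never from a script. Its arguments are lists of equal length, an entry for each row: "claw": the opening, from 0 (shut) to 1 (fully open); "dp": the shift along the tool's x, y, z as a fraction of full scale, a list of three; "turn": the turn, a rotation vector about the tool's x, y, z as a fraction of full scale, a list of three. A call has 1 to 8 rows; each row shifts and turns the commanded pose from where the row before left it, along the tool's axes as they then stand; what a row does not reach is not made up. Full scale, the value 1, is 200 mm for a shift and 45 degrees for a turn. A row lasts 1/12 s, in which the tool goes at most 41.7 mm and 7.16 degrees, less where a joint would pass 70% of its speed; a pose out of reach is approached as far as the arm can. A call with a number of a shift or a turn outside -1 to 1 is refused whole. A call with a gripper value outside its range is refused whole. The fingers move at their own pace and stop on an object; "grip_force" is the grip in N (left out, the last holds). Time passes only in rows, so rows that do not move let the fingers close. It gives the time, the measured TCP pose, the force and the opening at its end, in the units of the state.
- manip.get_obs(): the state, without advancing time (a new reading comes with each control period).
- cams.camera(name): name is "scene" or "top" or "wrist"; returns the picture (400x640x3 uint8, red, green, blue); there is no depth.
- cams.camera_info(name): a dict with "fx", "fy", "cx", "cy" (pixels), "dist" ([k1, k2, p1, p2, k3] as OpenCV has them; the pictures are not rectified), "pose" (4x4, takes a point from camera to world coordinates); the wrist camera has in their place "tool_from_camera" (4x4, takes a point from camera to tool coordinates, whose origin is the TCP and whose axes are the tool frame's). Camera axes: x right, y down, z forward; pixel columns grow to the right and rows downward; lengths in m; the calibration is good to about 2 mm. A picture is of the moment at which its call begins: read the wrist's pose just before it. camera_info takes no time and is no camera call.
- manip.hand_in(): hands the job in, once; it reports no verdict.
The state is a dict: "clock": time; "joint_pos": joint angles; "joint_velocities": joint speeds; "tau": joint torques, N m; "position": TCP position; "ee_rot": TCP orientation; "ft_force": force on the tool from outside, world axes, zero at the start; "torque": the same for the moment, N m; "grip_width": opening from 0.0 (shut) to 1.0 (fully open).
Only numpy, scipy, OpenCV 4.12 (cv2) and the standard library are available. Lean on these libraries where they do the work, as an engineer would, in place of code of your own. Each camera call takes 0.05 s, during which the arm holds its last target.

## Task

The front shakers of this display rack have been sold. From the open end of the rack, push the row of four square glass shakers along it as one closed-up train, pressing only on the rearmost shaker, until the leading one is fully home against the end stop and all four touch. It is old glass: push gently, do not grip, lift or tip any shaker, leave the glassware standing around the rack where it is, and take the hand away at the end.

Things in the scene. Friction and masses are not known exactly. Their poses are not given: they have to be found in the camera images.
- rack: Fixed black steel channel, 340 mm long, 50 mm wide inside, open on top. Origin: its middle, on the table. x runs along it to the end stop, z up. Channel floor 10 mm above the table; side flanges 3 mm thick with 5 mm rolled edges, tops 28 mm above the table. End stop: plate across the +x end, inner face at x = +170 mm, top 52 mm above the table. The -x end is open, with short flared lips.
- stop (a point): Point on the inner face of the end stop, at channel floor height (10 mm above the table), in the middle of the channel; same axes as the rack. Rigid.
- jar_1: Square pink glass spice shaker with round aluminium cap, leading one of four alike, starts 50 to 130 mm short of the end stop. Glass 46 x 46 mm in plan, 52 mm high, flat upright sides; cap 37 mm across; 72 mm high in all; about 150 g. Origin: centre of its underside, on the channel floor; axes as the rack's. Loose; 2 mm clear of the flanges each side.
- jar_2: Square pink glass spice shaker with round aluminium cap, second of four alike. Glass 46 x 46 mm in plan, 52 mm high, flat upright sides; cap 37 mm across; 72 mm high in all; about 150 g. Origin: centre of its underside, on the channel floor; axes as the rack's. Loose; 2 mm clear of the flanges each side.
- jar_3: Square pink glass spice shaker with round aluminium cap, third of four alike. Glass 46 x 46 mm in plan, 52 mm high, flat upright sides; cap 37 mm across; 72 mm high in all; about 150 g. Origin: centre of its underside, on the channel floor; axes as the rack's. Loose; 2 mm clear of the flanges each side.
- jar_4: Square pink glass spice shaker with round aluminium cap, rearmost of four alike, at the open end, the one to push (the whole row slides at about 2 to 6 N). Glass 46 x 46 mm in plan, 52 mm high, flat upright sides; cap 37 mm across; 72 mm high in all; about 150 g. Origin: centre of its underside, on the channel floor; axes as the rack's. Loose; 2 mm clear of the flanges each side.
- shaker: Bystander: loose round waisted pink glass salt shaker with aluminium cap, 44 mm across the foot, 81 mm high. Origin: centre of its underside, on the table.
- creamer: Bystander: loose pink glass cream jug, 72 mm across the rim, 78 mm high, with a handle on its +y side. Origin: centre of its underside, on the table.
- bowl: Bystander: loose small pink glass bowl, 96 mm across the rim, 45 mm high. Origin: centre of its underside, on the table.

How it is judged:
By the outcome, as a careful person would: the job done as asked, in the order asked, and still so for the second after the job is handed in, with the robot touching nothing.
It also fails if it takes over 35 s, if anything falls off the work surface, if the arm or the gripper's body presses on something with over 40 N, if the wrist force passes 120 N, or if a joint passes its speed limit or range.

## Working session

There is one attempt and no reset: what is moved stays moved. The work goes in short steps, Python scripts to look and compute and a tool call to move; the robot and the scene stay as the last step left them, time stands still between calls to the robot, and variables do not carry over. Pictures are saved under pics/ and viewed, and the job is handed in when it is done.

Besides the shell and the picture viewer there is one more tool, called after "Call:" as name(argument=value, ...) on one line, values as JSON. move_arm: Moves the arm, as the interface text tells. Shift numbers are shares of 200 mm and turn numbers shares of 45 degrees, none past 1 either way. Its arguments: {"type":"object","properties":{"claw":{"type":"array","items":{"type":"number"}},"dp":{"type":"array","items":{"type":"array","items":{"type":"number"}}},"turn":{"type":"array","items":{"type":"array","items":{"type":"number"}}},"grip_force":{"type":"number"}},"required":["claw","dp","turn"]}

```bash
mkdir -p pics; python3 - <<'E'
from workcell import manip, cams
import cv2
o=manip.get_obs(); print(o)
for n in ["scene","top"]:
    im=cams.camera(n); cv2.imwrite(f"pics/{n}0.png",im[:,:,::-1]); 
    i=cams.camera_info(n); print(n,i)
print(cams.camera_info("wrist"))
E
```

```text
{'clock': 0.0, 'joint_pos': array([-1.28158128,  0.33288496, -0.06470458,  1.46096447,  0.02159637,
        1.3499148 , -0.08845317]), 'joint_velocities': array([-0.00077534, -0.00089488,  0.00080918,  0.00036369,  0.00032292,
       -0.00196273, -0.00097495]), 'tau': array([ 2.52261954e-03, -6.25455022e+01,  5.06555149e-02, -3.91601658e+01,
        1.62244798e-02,  1.00662623e-02, -4.32272338e-05]), 'position': array([0.1916239 , 0.5944875 , 0.23049673]), 'ee_rot': array([ 8.08306121e-01,  5.88761981e-01, -5.76962126e-04,  4.60288546e-04]), 'ft_force': array([ 0.00539879, -0.70062287, -0.41488355]), 'torque': array([ 0.01485531,  0.03128517, -0.04606842]), 'grip_width': 0.9994036699306332}
scene {'fx': 443.55859519068343, 'fy': 443.55859519068343, 'cx': 312.9156467151792, 'cy': 208.1322504906001, 'dist': array([-0.05870276,  0.        ,  0.        ,  0.        ,  0.        ]), 'pose': array([[ 0.86559635,  0.25895002, -0.42858819,  0.90241098],
       [ 0.50072265, -0.44000827,  0.74543246, -0.4835142 ],
       [ 0.0044474 , -0.85984743, -0.51053169,  0.43942817],
       [ 0.       
[... 328 characters left out ...]
01061673, -0.02972181,  0.07840533],
       [ 0.02733014, -0.17984553, -0.98331513,  0.69479767],
       [ 0.        ,  0.        ,  0.        ,  1.        ]])}
{'fx': 349.4159253136519, 'fy': 349.4159253136519, 'cx': 319.894225312403, 'cy': 198.80072747056624, 'dist': array([0.01691621, 0.        , 0.        , 0.        , 0.        ]), 'tool_from_camera': array([[ 9.99999857e-01, -2.79980849e-04,  4.54932707e-04,
        -1.24368962e-03],
       [ 1.25450926e-04,  9.50910729e-01,  3.09465296e-01,
        -7.96462505e-02],
       [-5.19244748e-04, -3.09465195e-01,  9.50910629e-01,
        -1.41534223e-01],
       [ 0.00000000e+00,  0.00000000e+00,  0.00000000e+00,
         1.00000000e+00]])}
```

View pics/scene0.png

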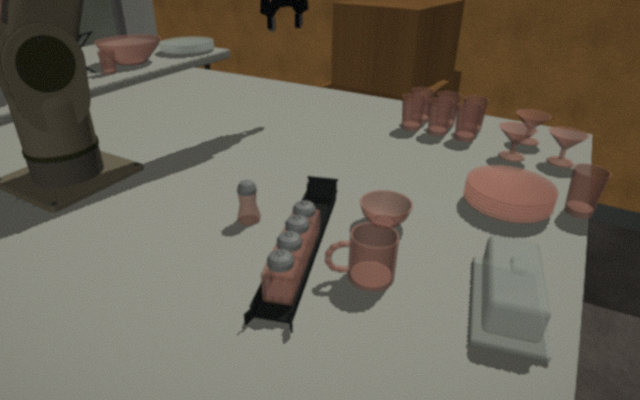

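View pics/top0.png

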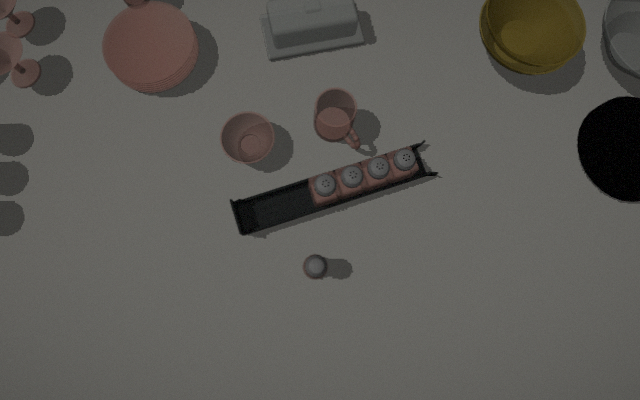

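The scene view shows the rack with its open end nearest the camera, at about (270,320). In the top view, the end stop is at left (240,215), the open lips at right (428,160), and the four caps run from (325,185) to (404,160). The creamer's handle is near (353,140).

```bash
cat > h.py <<'E'
import numpy as np, cv2
from workcell import manip, cams
def ray(n,uv):
    i=cams.camera_info(n); K=np.array([[i['fx'],0,i['cx']],[0,i['fy'],i['cy']],[0,0,1]])
    p=cv2.undistortPoints(np.array(uv,float).reshape(-1,1,2),K,i['dist']).reshape(-1,2)
    T=i['pose']; d=np.c_[p,np.ones(len(p))]@T[:3,:3].T
    return T[:3,3],d
def onz(n,uv,z):
    c,d=ray(n,uv); return c+d*((z-c[2])/d[:,2])[:,None]
E
python3 - <<'E'
import cv2
im=cv2.imread("pics/top0.png")
c=im[120:250,215:455]; c=cv2.convertScaleAbs(c,alpha=1.8,beta=10)
cv2.imwrite("pics/topc.png",cv2.resize(c,None,fx=3.3,fy=3.3,interpolation=cv2.INTER_CUBIC))
im=cv2.imread("pics/scene0.png")
c=im[165:335,220:420]; c=cv2.convertScaleAbs(c,alpha=1.8,beta=10)
cv2.imwrite("pics/scenec.png",cv2.resize(c,None,fx=3.5,fy=3.5,interpolation=cv2.INTER_CUBIC))
E
```

```text
(no output)
```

View pics/topc.png

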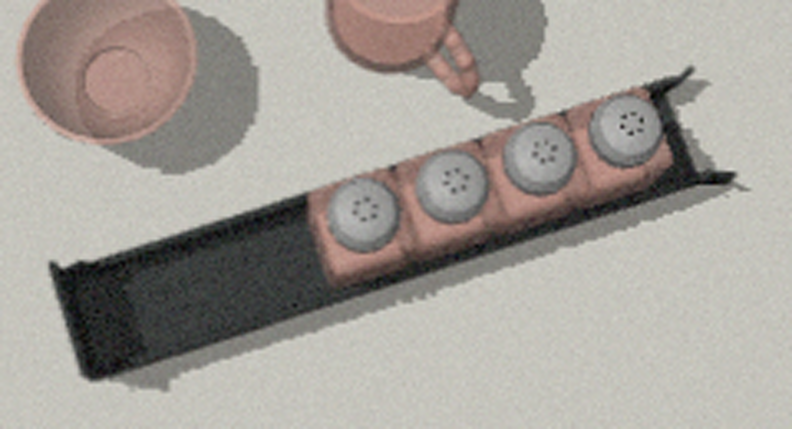

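View pics/scenec.png

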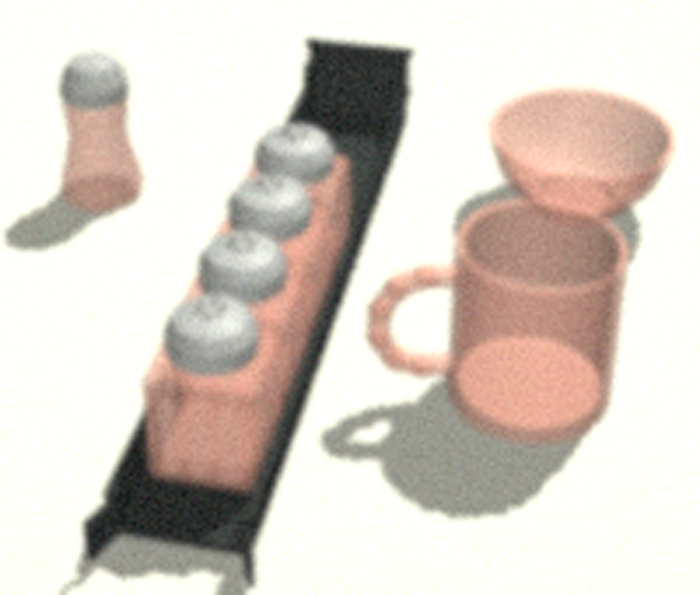

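```bash
python3 - <<'E'
from h import *
f=lambda L:[( (x+.5)/3.3-.5+215,(y+.5)/3.3-.5+120) for x,y in L]
g=lambda L:[( (x+.5)/3.5-.5+220,(y+.5)/3.5-.5+165) for x,y in L]
np.set_printoptions(precision=4,suppress=True)
caps=onz("top",f([(365,209),(455,181),(544,151),(631,124)]),.082); print(caps)
print("gaps",np.linalg.norm(np.diff(caps,axis=0),axis=1))
d=caps[0]-caps[-1]; print("dir",np.degrees(np.arctan2(d[1],d[0])))
st=onz("top",f([(52,264),(92,378)]),.052);print("stop top corners",st,np.linalg.norm(st[0]-st[1]))
e=onz("top",f([(650,95),(690,180)]),.028);print("open end z28",e, np.linalg.norm(e[0]-e[1]))
s2=onz("scene",g([(312,42),(411,52)]),.052);print("scene stop corners",s2)
print("scene cap tops",onz("scene",g([(297,128),(270,178),(242,237),(211,301)]),.082))
print("near floor corners jar4",onz("scene",g([(152,475),(250,490)]),.010), "rack near floor",onz("scene",g([(105,527),(248,550)]),.01))
m=st.mean(0); ax=d/np.linalg.norm(d); ax[2]=0; print("along from stop plate top middle:",(caps-m)@ax,(e-m)@ax, "lat",(caps-m)@np.array([-ax[1],ax[0],0]))
E
```

```text
[[ 0.5827  0.0446  0.082 ]
 [ 0.5962  0.0006  0.082 ]
 [ 0.611  -0.0436  0.082 ]
 [ 0.6245 -0.0875  0.082 ]]
gaps [0.046  0.0466 0.0459]
dir 107.57704634984013
stop top corners [[0.5631 0.1999 0.052 ]
 [0.5058 0.1789 0.052 ]] 0.06098830480441844
open end z28 [[ 0.657  -0.1135  0.028 ]
 [ 0.6097 -0.1321  0.028 ]] 0.0508688293382914
scene stop corners [[0.5102 0.1819 0.052 ]
 [0.5632 0.199  0.052 ]]
scene cap tops [[ 0.5796  0.0505  0.082 ]
 [ 0.5921  0.0066  0.082 ]
 [ 0.6066 -0.0387  0.082 ]
 [ 0.6204 -0.0823  0.082 ]]
near floor corners jar4 [[ 0.6087 -0.1121  0.01  ]
 [ 0.6473 -0.0994  0.01  ]] rack near floor [[ 0.6101 -0.1452  0.01  ]
 [ 0.6643 -0.1275  0.01  ]]
along from stop plate top middle: [-0.1527 -0.1987 -0.2452 -0.2912] [-0.3257 -0.3292] lat [-0.0022 -0.0019 -0.0026 -0.0022]
```

Call:
move_arm(claw=[0, 0, 0, 0, 0, 0, 0, 0], dp=[[0, 0, 0], [0, 0, 0], [0, 0, 0], [0, 0, 0], [0, 0, 0], [0, 0, 0], [0, 0, 0], [0, 0, 0]], turn=[[0, 0, 0.15], [0, 0, 0.15], [0, 0, 0.15], [0, 0, 0.15], [0, 0, 0.15], [0, 0, 0.15], [0, 0, 0.15], [0, 0, 0.15]])

```text
clock: 0.77
position: [0.1917, 0.5946, 0.2309]
ee_rot: [0.988, 0.155, -0.0, 0.0]
ft_force: [-0.1, -1.0, -0.1]
grip_width: 0.001
```

```bash
cat >> h.py <<'E'
from scipy.spatial.transform import Rotation as R
np.set_printoptions(precision=4,suppress=True)
AX=np.array([np.cos(np.radians(107.58)),np.sin(np.radians(107.58)),0]); J4=np.array([.6245,-.0875,0])
LAT=np.array([-AX[1],AX[0],0])
def stat(target=None):
    o=manip.get_obs(); p=o['position']; r=R.from_quat(o['ee_rot'])
    print("t",o['clock'],"p",p,"s",(p-J4)@AX,"lat",(p-J4)@LAT,"F",o['ft_force'],"Fs",o['ft_force']@AX,"grip",o['grip_width'])
    m=r.as_matrix(); print("xang",np.degrees(np.arctan2(m[1,0],m[0,0])),"z",m[:,2])
    # turn to x at 17.58, z down
    W=np.array([-LAT,-AX,[0,0,-1]]).T
    print("turn frac",(r.inv()*R.from_matrix(W)).as_rotvec()/np.radians(45))
    if target is not None: print("dp mm tool",r.inv().apply(np.array(target)-p)/.2)
E
python3 -c "
from h import *
t=J4-AX*.075; t[2]=.23; print(t); stat(t)"
```

```text
[ 0.6472 -0.159   0.23  ]
t 0.7667 p [0.1917 0.5946 0.2309] s 0.7810214115413019 lat 0.20659127466097368 F [-0.1058 -0.9865 -0.1295] Fs -0.9084376086280316 grip 0.001062244330553024
xang 17.800801497002013 z [-0.0002 -0.0007 -1.    ]
turn frac [0.0008 0.0005 0.0049]
dp mm tool [1.0165 4.2841 0.0067]
```

Call:
move_arm(claw=[0, 0, 0, 0, 0, 0, 0, 0], dp=[[0.042, 0.178, 0], [0.042, 0.178, 0], [0.042, 0.178, 0], [0.042, 0.178, 0], [0.042, 0.178, 0], [0.042, 0.178, 0], [0.042, 0.178, 0], [0.042, 0.178, 0]], turn=[[0, 0, 0.005], [0, 0, 0], [0, 0, 0], [0, 0, 0], [0, 0, 0], [0, 0, 0], [0, 0, 0], [0, 0, 0]])

```text
clock: 1.43
position: [0.3438, 0.3428, 0.2311]
ee_rot: [0.988, 0.156, -0.0, -0.0]
ft_force: [-0.1, 0.8, -0.1]
grip_width: -0.0
```

Call:
move_arm(claw=[0, 0, 0, 0, 0, 0, 0, 0], dp=[[0.042, 0.178, 0], [0.042, 0.178, 0], [0.042, 0.178, 0], [0.042, 0.178, 0], [0.042, 0.178, 0], [0.042, 0.178, 0], [0.042, 0.178, 0], [0.042, 0.178, 0]], turn=[[0, 0, 0], [0, 0, 0], [0, 0, 0], [0, 0, 0], [0, 0, 0], [0, 0, 0], [0, 0, 0], [0, 0, 0]])

```text
clock: 2.1
position: [0.4953, 0.0925, 0.2313]
ee_rot: [0.988, 0.156, -0.0, -0.0]
ft_force: [0.2, 0.7, 0.6]
grip_width: -0.005
```

```bash
python3 -c "
from h import *
t=J4-AX*.075; t[2]=.23; print(t); stat(t)"
```

```text
[ 0.6472 -0.159   0.23  ]
t 2.1 p [0.4953 0.0925 0.2313] s 0.21062918034448375 lat 0.06878092222578287 F [0.2406 0.7332 0.6447] Fs 0.6263138957711569 grip -0.005182945493844672
xang 17.91552089257481 z [-0.      0.0003 -1.    ]
turn frac [-0.0004 -0.0001  0.0075]
dp mm tool [0.3355 1.4301 0.006 ]
```

Call:
move_arm(claw=[0, 0, 0, 0, 0, 0, 0, 0], dp=[[0.043, 0.179, 0], [0.043, 0.179, 0], [0.043, 0.179, 0], [0.043, 0.179, 0], [0.043, 0.179, 0], [0.043, 0.179, 0], [0.043, 0.179, 0], [0.043, 0.179, 0]], turn=[[0, 0, 0], [0, 0, 0], [0, 0, 0], [0, 0, 0], [0, 0, 0], [0, 0, 0], [0, 0, 0], [0, 0, 0]])

```text
clock: 2.77
position: [0.6491, -0.1583, 0.2306]
ee_rot: [0.988, 0.156, -0.0, -0.0]
ft_force: [0.3, 0.5, 0.3]
grip_width: -0.004
```

```bash
python3 -c "
from h import *
t=J4-AX*.075; t[2]=.23; stat(t)
im=cams.camera('wrist'); cv2.imwrite('pics/w1.png',im[:,:,::-1])
stat(t)"
```

```text
t 2.7667 p [ 0.6491 -0.1583  0.2306] s -0.07489893230478913 lat -0.002048413998208141 F [0.3464 0.518  0.2762] Fs 0.3891630606323991 grip -0.004026907991639457
xang 17.96192812472657 z [-0.0008  0.0003 -1.    ]
turn frac [-0.0007  0.0009  0.0085]
dp mm tool [-0.0102  0.0004  0.0031]
t 2.8167 p [ 0.6495 -0.1659  0.2294] s -0.08226177771249131 lat -0.00020617055712501072 F [-6.1985 -1.3007 -1.9285] Fs 0.6322624753579417 grip 0.002017281996209591
xang 17.58191102898327 z [-0.0019 -0.0043 -1.    ]
turn frac [0.0045 0.0039 0.    ]
dp mm tool [-0.001  -0.0363 -0.0029]
```

View pics/w1.png

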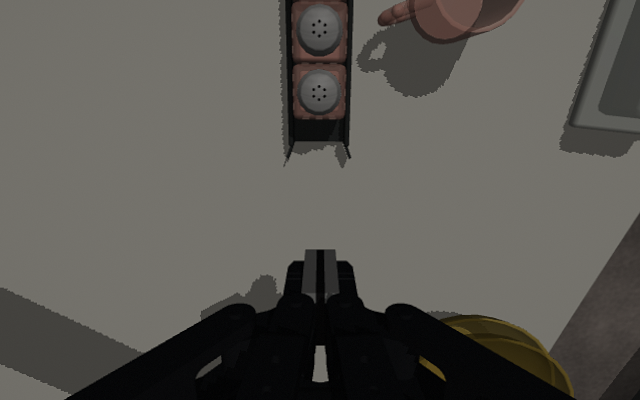

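Wrist view: the rack runs straight up the image, with caps 4 and 3 at (319,92) and (319,28) and the fingers centred at (320,250), so the lateral alignment is good. I'll cross-check the position of cap 4.

```bash
python3 -c "
from h import *
i=cams.camera_info('wrist');K=np.array([[i['fx'],0,i['cx']],[0,i['fy'],i['cy']],[0,0,1]])
p=np.array([.6491,-.1583,.2306]); a=np.radians(17.96); Rm=np.array([[np.cos(a),np.sin(a),0],[np.sin(a),-np.cos(a),0],[0,0,-1]]).T
Rm=np.array([[np.cos(a),np.sin(a),0],[np.sin(a),-np.cos(a),0],[-.0008,.0003,-1]]).T
T=i['tool_from_camera']
def on(uv,z):
  q=cv2.undistortPoints(np.array([[uv]],float),K,i['dist'])[0,0]
  c=p+Rm@T[:3,3]; d=Rm@T[:3,:3]@np.r_[q,1]; return c+d*(z-c[2])/d[2]
for n,uv,z in [('cap4',(319,92.5),.082),('cap3',(319,28),.082),('rearL',(293,119),.062),('rearR',(346,119),.062),('mouthL',(292,141),.028),('mouthR',(346,141),.028)]:
  w=on(uv,z); print(n,w,'s',(w-J4)@AX,'lat',(w-J4)@LAT)
t=J4-AX*.075; t[2]=.23; stat(t)
"
```

```text
cap4 [ 0.625  -0.0894  0.082 ] s -0.0019412179110778133 lat 7.961312809176941e-05
cap3 [ 0.6108 -0.0455  0.082 ] s 0.044215685040547646 lat 0.00034187393093795934
rearL [ 0.6104 -0.1176  0.062 ] s -0.0244254249904789 lat 0.02257599029933681
rearR [ 0.6541 -0.1034  0.062 ] s -0.024126737197242242 lat -0.023426467720677222
mouthL [ 0.6139 -0.1418  0.028 ] s -0.04861932643370746 lat 0.02648686480590883
mouthR [ 0.6644 -0.1255  0.028 ] s -0.04827547613007052 lat -0.026551840318966183
t 2.8167 p [ 0.6495 -0.1659  0.2294] s -0.08226177771249131 lat -0.00020617055712501072 F [-6.1985 -1.3007 -1.9285] Fs 0.6322624753579417 grip 0.002017281996209591
xang 17.58191102898327 z [-0.0019 -0.0043 -1.    ]
turn frac [0.0045 0.0039 0.    ]
dp mm tool [-0.001  -0.0363 -0.0029]
```

Call:
move_arm(claw=[0, 0, 0, 0, 0, 0, 0, 0], dp=[[0, 0, 0], [0, 0.0148, 0.169], [0, 0.0148, 0.169], [0, 0.0148, 0.169], [0, 0.0148, 0.169], [0, 0.0148, 0.169], [0, 0.0074, 0.085], [0, 0, 0]], turn=[[0.111, 0, 0], [0, 0, 0], [0, 0, 0], [0, 0, 0], [0, 0, 0], [0, 0, 0], [0, 0, 0], [0, 0, 0]])

```text
clock: 3.48
position: [0.6455, -0.1559, 0.0395]
ee_rot: [0.987, 0.155, -0.01, -0.044]
ft_force: [0.4, 0.1, -0.6]
grip_width: -0.002
```

Call:
move_arm(claw=[0, 0], dp=[[0, 0, 0], [0, 0, 0]], turn=[[0, 0, 0], [0, 0, 0]])

```text
clock: 3.65
position: [0.6493, -0.1575, 0.0462]
ee_rot: [0.987, 0.156, -0.006, -0.043]
ft_force: [-0.7, -0.3, -0.3]
grip_width: 0.003
```

```bash
python3 -c "
from h import *
t=J4-AX*.045; t[2]=.021; stat(t)"
```

```text
t 3.65 p [ 0.6493 -0.1575  0.0462] s -0.07419013065768534 lat -0.002495241281611247 F [-0.7376 -0.2744 -0.3037] Fs -0.03882504535626467 grip 0.002809977023357443
xang 17.905722031349235 z [-0.0249  0.0824 -0.9963]
turn frac [-0.1097 -0.0018  0.0073]
dp mm tool [-0.0119 -0.1346  0.1381]
```

Call:
move_arm(claw=[0, 0, 0, 0, 0, 0, 0, 0], dp=[[-0.003, 0.003, 0.031], [-0.003, 0.003, 0.031], [-0.003, 0.003, 0.031], [-0.003, 0.002, 0.031], [0, 0, 0], [0, 0, 0], [0, 0, 0], [0, 0, 0]], turn=[[0, 0, 0.007], [0, 0, 0], [0, 0, 0], [0, 0, 0], [0, 0, 0], [0, 0, 0], [0, 0, 0], [0, 0, 0]])

```text
clock: 4.32
position: [0.6464, -0.1579, 0.02]
ee_rot: [0.987, 0.153, -0.007, -0.043]
ft_force: [-0.6, 0.9, 0.0]
grip_width: 0.003
```

```bash
python3 -c "
from h import *
t=J4-AX*.045; t[2]=.021; stat(t)
im=cams.camera('scene'); cv2.imwrite('pics/s2.png',cv2.resize(cv2.convertScaleAbs(im[80:380,140:460,::-1],alpha=1.8),None,fx=2,fy=2)); stat(t)"
```

```text
t 4.3167 p [ 0.6464 -0.1579  0.02  ] s -0.0737571799478465 lat 0.00040190112782816914 F [-0.5682  0.8627  0.0255] Fs 0.9940276045677146 grip 0.0025895025926602248
xang 17.597071467990865 z [-0.0263  0.0828 -0.9962]
turn frac [-0.1107  0.0001  0.0004]
dp mm tool [ 0.0021 -0.1437  0.0074]
t 4.3667 p [ 0.6464 -0.1579  0.02  ] s -0.07374033745116998 lat 0.0003902373030266945 F [ 0.1562  0.5334 -0.569 ] Fs 0.4612599127144808 grip 0.0031151328597473463
xang 17.595966279912204 z [-0.0262  0.0828 -0.9962]
turn frac [-0.1107 -0.      0.0004]
dp mm tool [ 0.002  -0.1436  0.0075]
```

View pics/s2.png

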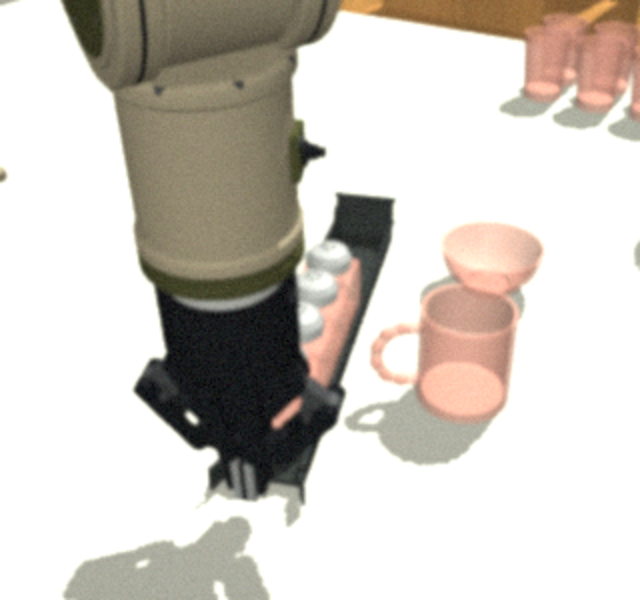

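```bash
python3 -c "
from h import *
f=lambda L:[( (x+.5)/3.3-.5+215,(y+.5)/3.3-.5+120) for x,y in L]
for z in (.03,.045,.06):
  w=onz('top',f([(470,95)]),z); print('handle tip z',z,w,'s',(w-J4)@AX,'lat',(w-J4)@LAT)
w=onz('top',f([(330,40),(390,72)]),.078); print('creamer rim',w,'s',(w-J4)@AX,'lat',(w-J4)@LAT)
g=lambda L:[(x/2+140,y/2+80) for x,y in L]
w=onz('scene',g([(370,352),(375,335),(380,375),(400,328)]),.045);print((w-J4)@AX,(w-J4)@LAT)
# knuckles in tool x-z plane
o=manip.get_obs();p=o['position'];m=R.from_quat(o['ee_rot']).as_matrix()
for nm,uv in [('Rlow',(322,432)),('Rout',(342,395)),('Rtop',(310,372)),('Llow',(205,447)),('Lout',(137,390)),('tip',(248,495))]:
  c,d=ray('scene',g([uv])); d=d[0]
  for off in (-.012,0,.012):
    n=m[:,1]; t=((p+off*n-c)@n)/(d@n); w=c+t*d; print(nm,off,'tool xyz mm',m.T@(w-p)*1e3,'z',w[2])
"
```

```text
handle tip z 0.03 [[ 0.6567 -0.0156  0.03  ]] s [0.0588] lat [-0.0524]
handle tip z 0.045 [[ 0.6518 -0.0135  0.045 ]] s [0.0623] lat [-0.0483]
handle tip z 0.06 [[ 0.6469 -0.0114  0.06  ]] s [0.0658] lat [-0.0443]
creamer rim [[0.67   0.06   0.078 ]
 [0.6531 0.0305 0.078 ]] s [0.1269 0.1039] lat [-0.0879 -0.0629]
[0.0565 0.0783 0.0314 0.0916] [-0.0508 -0.0504 -0.063  -0.0674]
Rlow -0.012 tool xyz mm [ 45.1979 -12.     -52.4919] z 0.07334054685871777
Rlow 0 tool xyz mm [ 48.5278  -0.     -65.7247] z 0.08548085028511332
Rlow 0.012 tool xyz mm [ 51.8578  12.     -78.9574] z 0.09762115371150892
Rout -0.012 tool xyz mm [ 58.2269 -12.     -86.2673] z 0.10698844390245138
Rout 0 tool xyz mm [ 61.1248  -0.     -98.3799] z 0.11801290604509801
Rout 0.012 tool xyz mm [  64.0226   12.     -110.4926] z 0.12903736818774458
Rtop -0.012 tool xyz mm [  39.6013  -12.     -100.9615] z 0.12162671929134583
Rtop 0 tool xyz mm [  43.1168   -0.     -112.5868] z 0.13216574271606651
Rtop 0.012 tool xyz mm [  46.6324   12.     -124.2122] z 0.1427047661407872
Llow -0.012 tool xyz mm [-33.4666 -12.     -21.396 ] z 0.04236063280828467
Llow 0 tool xyz mm [-27.528  -0.    -35.66 ] z 0.0555283010955373
Llow 0.012 tool xyz mm [-21.5893  12.     -49.9239] z 0.06869596938278988
Lout -0.012 tool xyz mm [-73.5584 -12.     -64.2138] z 0.0850157585541374
Lout 0 tool xyz mm [-66.2902  -0.     -77.0578] z 0.09676888523693661
Lout 0.012 tool xyz mm [-59.0221  12.     -89.9018] z 0.10852201191973582
tip -0.012 tool xyz mm [ -7.8912 -12.      19.6116] z 0.001508493006261158
tip 0 tool xyz mm [-2.8008 -0.      3.9878] z 0.01603091175715593
tip 0.012 tool xyz mm [  2.2897  12.     -11.636 ] z 0.030553330508050702
```

Call:
move_arm(claw=[0, 0, 0, 0, 0, 0, 0, 0], dp=[[0, -0.02, -0.012], [0, -0.025, -0.012], [0, -0.025, -0.013], [0, -0.025, 0], [0, -0.025, 0], [0, -0.02, 0], [0, 0, 0], [0, 0, 0]], turn=[[0, 0, 0], [0, 0, 0], [0, 0, 0], [0, 0, 0], [0, 0, 0], [0, 0, 0], [0, 0, 0], [0, 0, 0]])

```text
clock: 5.03
position: [0.6379, -0.1314, 0.0295]
ee_rot: [0.987, 0.153, -0.007, -0.043]
ft_force: [0.7, 0.6, 0.8]
grip_width: 0.001
```

```bash
python3 -c "
from h import *
t=J4-AX*.0355; t[2]=.03; stat(t)
im=cams.camera('wrist'); cv2.imwrite('pics/w3.png',im[:,:,::-1])"
```

```text
t 5.0333 p [ 0.6379 -0.1314  0.0295] s -0.04590060754925115 lat 0.0005125619748238741 F [0.7491 0.5904 0.7993] Fs 0.336543487469366 grip 0.0008692132660480354
xang 17.631724972936397 z [-0.0269  0.083  -0.9962]
turn frac [-0.1113  0.0007  0.0011]
dp mm tool [ 0.0026 -0.052   0.0018]
```

View pics/w3.png

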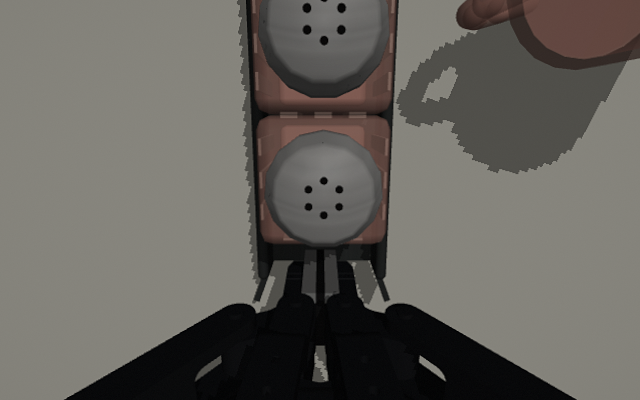

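Call:
move_arm(claw=[0, 0, 0, 0, 0, 0, 0, 0], dp=[[0, -0.006, 0.0005], [0, -0.006, 0.0005], [0, -0.006, 0.0005], [0, -0.006, 0.0005], [0, -0.006, 0.0005], [0, -0.006, 0.0005], [0, -0.006, 0.0005], [0, -0.006, 0.0005]], turn=[[0, 0, 0], [0, 0, 0], [0, 0, 0], [0, 0, 0], [0, 0, 0], [0, 0, 0], [0, 0, 0], [0, 0, 0]])

```text
clock: 5.75
position: [0.635, -0.1225, 0.0295]
ee_rot: [0.987, 0.153, -0.007, -0.043]
ft_force: [-0.2, 0.5, -0.4]
grip_width: 0.0
```

Call:
move_arm(claw=[0, 0, 0, 0, 0, 0, 0, 0], dp=[[0, -0.006, 0.0005], [0, -0.006, 0.0005], [0, -0.006, 0.0005], [0, -0.006, 0.0005], [0, -0.006, 0.0005], [0, -0.006, 0.0005], [0, -0.006, 0.0005], [0, -0.006, 0.0005]], turn=[[0, 0, 0], [0, 0, 0], [0, 0, 0], [0, 0, 0], [0, 0, 0], [0, 0, 0], [0, 0, 0], [0, 0, 0]])

```text
clock: 6.42
position: [0.6321, -0.1135, 0.0296]
ee_rot: [0.987, 0.153, -0.007, -0.043]
ft_force: [1.3, -2.8, -1.8]
grip_width: 0.003
```

```bash
python3 -c "
from h import *
stat()
im=cams.camera('wrist'); cv2.imwrite('pics/w4.png',im[:,:,::-1])"
```

```text
t 6.4167 p [ 0.6321 -0.1135  0.0296] s -0.02711326273933685 lat 0.000647253983956757 F [ 1.305  -2.762  -1.8101] Fs -3.0271526952096175 grip 0.002748654412792501
xang 17.58777406886436 z [-0.0267  0.0828 -0.9962]
turn frac [-0.1109  0.0006  0.0001]
```

View pics/w4.png

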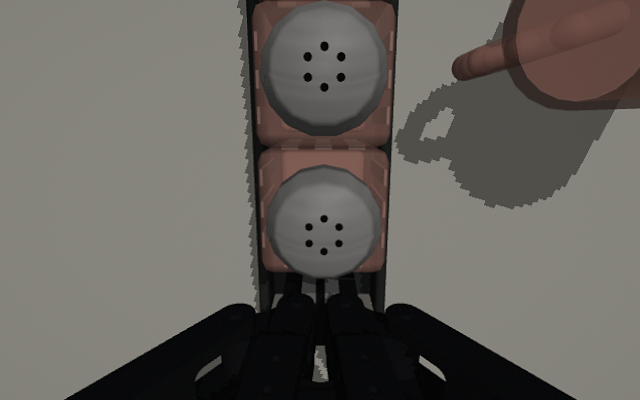

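Call:
move_arm(claw=[0, 0, 0, 0, 0, 0, 0, 0], dp=[[0, -0.007, 0.0006], [0, -0.008, 0.0007], [0, -0.009, 0.0008], [0, -0.01, 0.0009], [0, -0.01, 0.0009], [0, -0.01, 0.0009], [0, -0.01, 0.0009], [0, -0.01, 0.0009]], turn=[[0, 0, 0], [0, 0, 0], [0, 0, 0], [0, 0, 0], [0, 0, 0], [0, 0, 0], [0, 0, 0], [0, 0, 0]])

```text
clock: 7.13
position: [0.6276, -0.0991, 0.0296]
ee_rot: [0.987, 0.153, -0.007, -0.043]
ft_force: [1.2, -3.2, -0.4]
grip_width: -0.001
```

Call:
move_arm(claw=[0, 0, 0, 0, 0, 0, 0, 0], dp=[[0, -0.01, 0.0009], [0, -0.01, 0.0009], [0, -0.01, 0.0009], [0, -0.01, 0.0009], [0, -0.01, 0.0009], [0, -0.01, 0.0009], [0, -0.01, 0.0009], [0, -0.01, 0.0009]], turn=[[0, 0, 0], [0, 0, 0], [0, 0, 0], [0, 0, 0], [0, 0, 0], [0, 0, 0], [0, 0, 0], [0, 0, 0]])

```text
clock: 7.8
position: [0.6227, -0.0839, 0.0295]
ee_rot: [0.987, 0.153, -0.007, -0.043]
ft_force: [2.0, -3.9, -0.2]
grip_width: 0.001
```

```bash
python3 -c "
from h import *
stat()
im=cams.camera('wrist'); im2=cams.camera('scene')
cv2.imwrite('pics/w5.png',im[:,:,::-1]);cv2.imwrite('pics/s5.png',cv2.resize(cv2.convertScaleAbs(im2[80:380,140:460,::-1],alpha=1.8),None,fx=2,fy=2))"
```

```text
t 7.8 p [ 0.6227 -0.0839  0.0295] s 0.003990726587198465 lat 0.0005980393155349155 F [ 1.963  -3.9221 -0.2111] Fs -4.331855708416211 grip 0.0006889260925458462
xang 17.593339756751583 z [-0.0267  0.0829 -0.9962]
turn frac [-0.111   0.0005  0.0003]
```

View pics/w5.png

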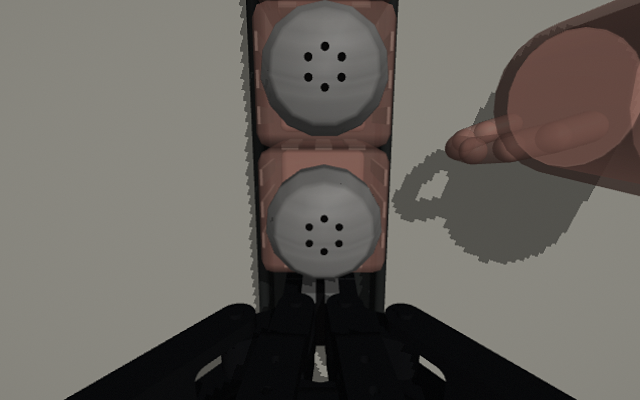

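View pics/s5.png

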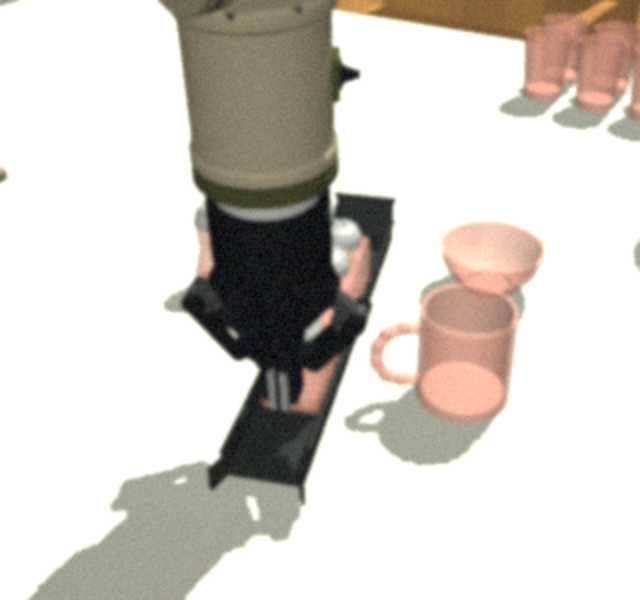

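```bash
python3 -c "
from h import *
g=lambda L:[(x/2+140,y/2+80) for x,y in L]
c0=onz('scene',g([(462,390)]),.003)[0]; print('creamer c',c0,(c0-J4)@AX,(c0-J4)@LAT)
a=np.array([.6518,-.0135,0])-c0; a[2]=0; print('handle radius',np.linalg.norm(a)); a/=np.linalg.norm(a); n=np.array([-a[1],a[0],0])
for nm,uv in [('top',(403,324)),('out',(371,352)),('topout',(385,331)),('low',(395,380))]:
  c,d=ray('scene',g([uv])); d=d[0]; w=c+d*((c0-c)@n)/(d@n); print(nm,w,(w-J4)@AX,(w-J4)@LAT)
i=cams.camera_info('wrist');K=np.array([[i['fx'],0,i['cx']],[0,i['fy'],i['cy']],[0,0,1]])
o=manip.get_obs();p=o['position'];Rm=R.from_quat(o['ee_rot']).as_matrix();T=i['tool_from_camera']
q=cv2.undistortPoints(np.array([[[323.5,235.5]]]),K,i['dist'])[0,0]
c=p+Rm@T[:3,3]; d=Rm@T[:3,:3]@np.r_[q,1]; w=c+d*(.082-c[2])/d[2]
print('cap4',w,'rel s',(w-p)@AX,'lat',(w-p)@LAT,'p',p)
"
```

```text
creamer c [0.7143 0.0244 0.003 ] 0.07954542303827934 -0.11937486072641275
handle radius 0.07306393921295247
top [ 0.6733 -0.0005  0.0656] 0.06822501464438051 -0.07277351277455167
out [ 0.6536 -0.0124  0.0403] 0.06280346680080091 -0.05045528637271254
topout [ 0.6621 -0.0072  0.0594] 0.06514931220554566 -0.06011214274608355
low [ 0.6697 -0.0026  0.0135] 0.06724995800692185 -0.06875961574416978
cap4 [ 0.6129 -0.052   0.082 ] rel s 0.03290781516677141 lat -0.0001241684528884925 p [ 0.6227 -0.0834  0.0295]
```

Call:
move_arm(claw=[0, 0, 0, 0, 0, 0, 0, 0], dp=[[0, -0.009, 0.0008], [0, -0.01, 0.0009], [0, -0.01, 0.0009], [0, -0.01, 0.0009], [0, -0.01, 0.0009], [0, -0.01, 0.0009], [0, -0.01, 0.0009], [0, -0.01, 0.0009]], turn=[[0, 0, 0], [0, 0, 0], [0, 0, 0], [0, 0, 0], [0, 0, 0], [0, 0, 0], [0, 0, 0], [0, 0, 0]])

```text
clock: 8.57
position: [0.6179, -0.0687, 0.0295]
ee_rot: [0.987, 0.153, -0.007, -0.043]
ft_force: [2.0, -3.4, 0.4]
grip_width: 0.0
```

Call:
move_arm(claw=[0, 0, 0, 0, 0, 0, 0, 0], dp=[[0, -0.01, 0.0009], [0, -0.01, 0.0009], [0, -0.01, 0.0009], [0, -0.01, 0.0009], [0, -0.01, 0.0009], [0, -0.01, 0.0009], [0, -0.01, 0.0009], [0, -0.01, 0.0009]], turn=[[0, 0, 0], [0, 0, 0], [0, 0, 0], [0, 0, 0], [0, 0, 0], [0, 0, 0], [0, 0, 0], [0, 0, 0]])

```text
clock: 9.23
position: [0.6131, -0.0535, 0.0295]
ee_rot: [0.987, 0.153, -0.007, -0.043]
ft_force: [1.6, -3.0, 0.5]
grip_width: 0.001
```

Call:
move_arm(claw=[0, 0, 0, 0, 0, 0, 0, 0], dp=[[0, -0.01, 0.0009], [0, -0.01, 0.0009], [0, -0.01, 0.0009], [0, -0.01, 0.0009], [0, -0.01, 0.0009], [0, -0.01, 0.0009], [0, -0.01, 0.0009], [0, -0.01, 0.0009]], turn=[[0, 0, 0], [0, 0, 0], [0, 0, 0], [0, 0, 0], [0, 0, 0], [0, 0, 0], [0, 0, 0], [0, 0, 0]])

```text
clock: 9.9
position: [0.6083, -0.0381, 0.0294]
ee_rot: [0.987, 0.153, -0.007, -0.043]
ft_force: [1.1, -4.3, 2.7]
grip_width: 0.003
```

Call:
move_arm(claw=[0, 0, 0, 0, 0, 0, 0, 0], dp=[[0, -0.01, 0.0009], [0, -0.01, 0.0009], [0, -0.01, 0.0009], [0, -0.01, 0.0009], [0, -0.01, 0.0009], [0, -0.009, 0.0009], [0, -0.008, 0.0007], [0, -0.007, 0.0006]], turn=[[0, 0, 0], [0, 0, 0], [0, 0, 0], [0, 0, 0], [0, 0, 0], [0, 0, 0], [0, 0, 0], [0, 0, 0]])

```text
clock: 10.57
position: [0.6038, -0.024, 0.0294]
ee_rot: [0.987, 0.153, -0.007, -0.043]
ft_force: [0.6, -4.9, 3.6]
grip_width: -0.003
```

```bash
python3 -c "
from h import *
stat()
im=cams.camera('wrist'); im2=cams.camera('top')
cv2.imwrite('pics/w6.png',im[:,:,::-1]);cv2.imwrite('pics/t6.png',cv2.resize(cv2.convertScaleAbs(im2[60:290,180:460,::-1],alpha=1.8),None,fx=2.5,fy=2.5))"
```

```text
t 10.5667 p [ 0.6038 -0.024   0.0294] s 0.06680807654007387 lat 0.0005818796566098757 F [ 0.6306 -4.9249  3.5685] Fs -4.885345961798529 grip -0.00328294104878587
xang 17.593952702003975 z [-0.0266  0.0829 -0.9962]
turn frac [-0.111   0.0004  0.0003]
```

View pics/w6.png

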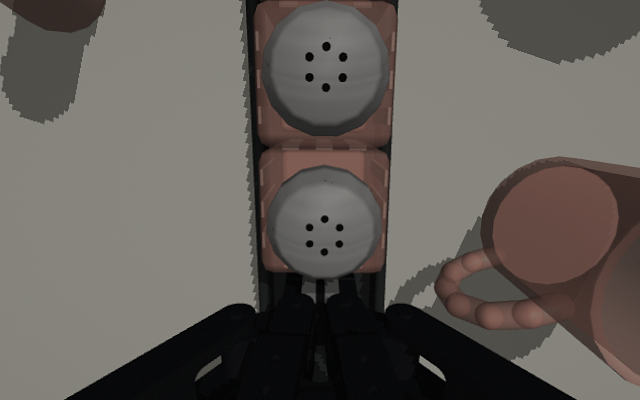

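View pics/t6.png

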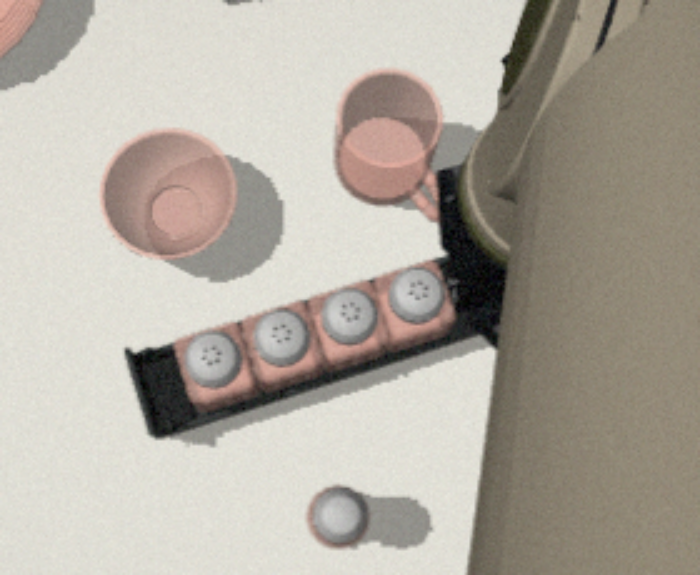

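```bash
python3 -c "
from h import *
a=cv2.imread('pics/top0.png'); b=cams.camera('top')[:,:,::-1]; cv2.imwrite('pics/t7raw.png',b)
d=cv2.absdiff(a,b).max(2); d[:, 380:]=0
cv2.imwrite('pics/diff.png',cv2.resize(cv2.convertScaleAbs(d[60:290,180:400],alpha=4),None,fx=3,fy=2.5)); stat()"
```

```text
t 10.7167 p [ 0.6037 -0.0237  0.0293] s 0.06708191906147731 lat 0.0005544418351161255 F [ 1.2873 -2.6265  2.3596] Fs -2.8926131594117392 grip -6.764787783901045e-05
xang 17.61320275546649 z [-0.0269  0.0833 -0.9962]
turn frac [-0.1116  0.0006  0.0007]
```

View pics/diff.png

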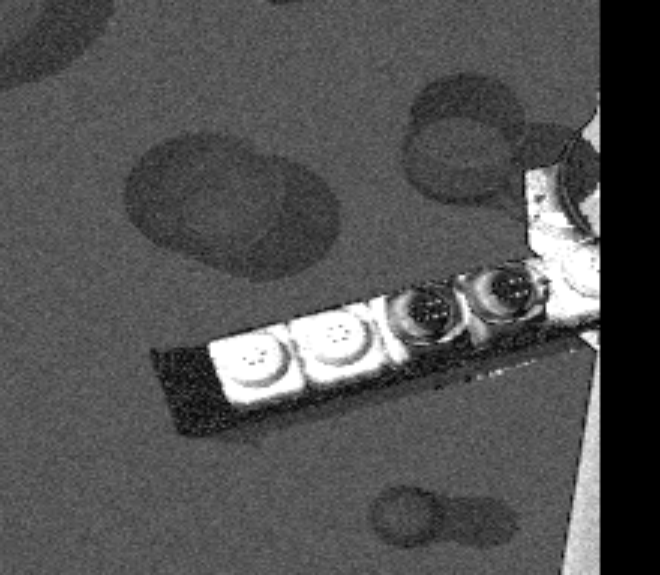

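Call:
move_arm(claw=[0, 0, 0, 0, 0, 0, 0, 0], dp=[[0, -0.006, 0.0005], [0, -0.008, 0.0006], [0, -0.008, 0.0006], [0, -0.008, 0.0006], [0, -0.008, 0.0006], [0, -0.008, 0.0006], [0, -0.008, 0.0006], [0, -0.008, 0.0006]], turn=[[0, 0, 0], [0, 0, 0], [0, 0, 0], [0, 0, 0], [0, 0, 0], [0, 0, 0], [0, 0, 0], [0, 0, 0]])

```text
clock: 11.38
position: [0.5998, -0.0119, 0.0293]
ee_rot: [0.987, 0.153, -0.007, -0.043]
ft_force: [1.0, -3.8, 0.7]
grip_width: 0.001
```

Call:
move_arm(claw=[0, 0, 0, 0, 0, 0, 0, 0], dp=[[0, -0.006, 0.0005], [0, -0.005, 0.0004], [0, -0.005, 0.0004], [0, -0.005, 0.0004], [0, -0.004, 0.0004], [0, -0.004, 0.0003], [0, -0.003, 0.0003], [0, -0.003, 0.0003]], turn=[[0, 0, 0], [0, 0, 0], [0, 0, 0], [0, 0, 0], [0, 0, 0], [0, 0, 0], [0, 0, 0], [0, 0, 0]])

```text
clock: 12.05
position: [0.5977, -0.0054, 0.0294]
ee_rot: [0.987, 0.153, -0.007, -0.043]
ft_force: [1.4, -3.7, -0.4]
grip_width: 0.001
```

```bash
python3 -c "
from h import *
stat()
im2=cams.camera('top')
cv2.imwrite('pics/t8.png',cv2.resize(cv2.convertScaleAbs(im2[150:250,220:380,::-1],alpha=1.8),None,fx=5,fy=5,interpolation=cv2.INTER_CUBIC))"
```

```text
t 12.05 p [ 0.5977 -0.0054  0.0294] s 0.08631094118683287 lat 0.0007177194178628742 F [ 1.4367 -3.6945 -0.3829] Fs -3.955872902456595 grip 0.0006710220635076104
xang 17.597884364693346 z [-0.027   0.083  -0.9962]
turn frac [-0.1113  0.0008  0.0004]
```

View pics/t8.png

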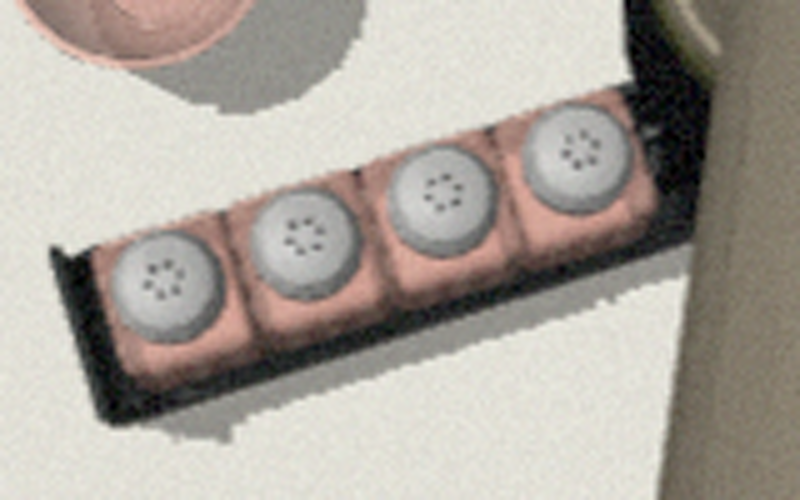

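Call:
move_arm(claw=[0, 0, 0, 0, 0, 0, 0, 0], dp=[[0, -0.003, 0.0003], [0, -0.003, 0.0003], [0, -0.003, 0.0003], [0, -0.003, 0.0003], [0, -0.003, 0.0003], [0, -0.003, 0.0003], [0, -0.003, 0.0002], [0, -0.003, 0.0002]], turn=[[0, 0, 0], [0, 0, 0], [0, 0, 0], [0, 0, 0], [0, 0, 0], [0, 0, 0], [0, 0, 0], [0, 0, 0]])

```text
clock: 12.77
position: [0.5963, -0.0008, 0.0294]
ee_rot: [0.987, 0.153, -0.007, -0.043]
ft_force: [1.2, -2.8, -1.1]
grip_width: -0.002
```

Call:
move_arm(claw=[0, 0, 0, 0], dp=[[0, -0.003, 0.0003], [0, -0.003, 0.0003], [0, -0.003, 0.0003], [0, -0.003, 0.0003]], turn=[[0, 0, 0], [0, 0, 0], [0, 0, 0], [0, 0, 0]])

```text
clock: 13.1
position: [0.5956, 0.0014, 0.0294]
ee_rot: [0.987, 0.153, -0.007, -0.043]
ft_force: [0.5, -3.1, -0.5]
grip_width: 0.001
```

Call:
move_arm(claw=[0, 0, 0], dp=[[0, -0.002, 0.0002], [0, -0.002, 0.0002], [0, -0.002, 0.0002]], turn=[[0, 0, 0], [0, 0, 0], [0, 0, 0]])

```text
clock: 13.35
position: [0.5954, 0.0025, 0.0294]
ee_rot: [0.987, 0.153, -0.007, -0.043]
ft_force: [1.3, -4.3, -1.1]
grip_width: -0.0
```

```bash
python3 -c "
from h import *
stat()
im2=cams.camera('top')
cv2.imwrite('pics/t9.png',cv2.resize(cv2.convertScaleAbs(im2[150:250,220:380,::-1],alpha=1.8),None,fx=5,fy=5,interpolation=cv2.INTER_CUBIC))"
```

```text
t 13.35 p [0.5954 0.0025 0.0294] s 0.09463850789693211 lat 0.0005915711456543258 F [ 1.3048 -4.3273 -1.0752] Fs -4.519282959591031 grip -0.00048122101346077394
xang 17.601248764494468 z [-0.0267  0.0829 -0.9962]
turn frac [-0.111   0.0005  0.0005]
```

View pics/t9.png

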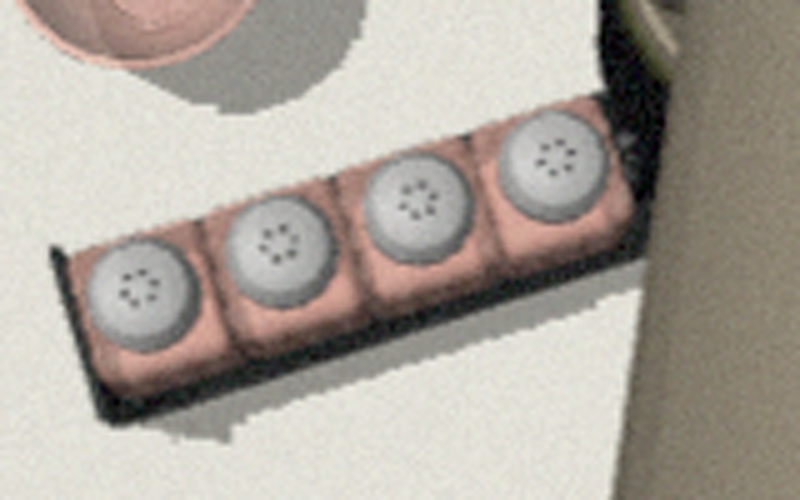

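Call:
move_arm(claw=[0, 0, 0], dp=[[0, -0.002, 0.0002], [0, -0.002, 0.0002], [0, -0.002, 0.0002]], turn=[[0, 0, 0], [0, 0, 0], [0, 0, 0]])

```text
clock: 13.65
position: [0.5952, 0.0026, 0.0295]
ee_rot: [0.987, 0.152, -0.007, -0.042]
ft_force: [2.8, -6.8, -2.5]
grip_width: -0.002
```

Call:
move_arm(claw=[0, 0, 0], dp=[[0, -0.002, 0.0002], [0, -0.002, 0.0002], [0, 0, 0]], turn=[[0, 0, 0], [0, 0, 0], [0, 0, 0]])

```text
clock: 13.9
position: [0.5952, 0.0026, 0.0295]
ee_rot: [0.987, 0.152, -0.006, -0.042]
ft_force: [2.9, -7.1, -2.4]
grip_width: 0.003
```

```bash
python3 -c "
from h import *
stat()
im2=cams.camera('top')
cv2.imwrite('pics/t10.png',cv2.resize(cv2.convertScaleAbs(im2[150:250,220:380,::-1],alpha=1.8),None,fx=5,fy=5,interpolation=cv2.INTER_CUBIC));stat()"
```

```text
t 13.9 p [0.5952 0.0026 0.0295] s 0.09471906881482103 lat 0.0007096382465963972 F [ 2.869  -7.0609 -2.3639] Fs -7.597648097325161 grip 0.0034785553983310924
xang 17.513552352422376 z [-0.0253  0.0808 -0.9964]
turn frac [-0.108  -0.0003 -0.0015]
t 13.95 p [0.5952 0.0026 0.0295] s 0.09475076006628176 lat 0.0007250576387694864 F [ 3.0368 -7.5323 -2.0289] Fs -8.097713401906784 grip 0.0005407891098807956
xang 17.51341876420613 z [-0.0253  0.0809 -0.9964]
turn frac [-0.1081 -0.0003 -0.0015]
```

View pics/t10.png

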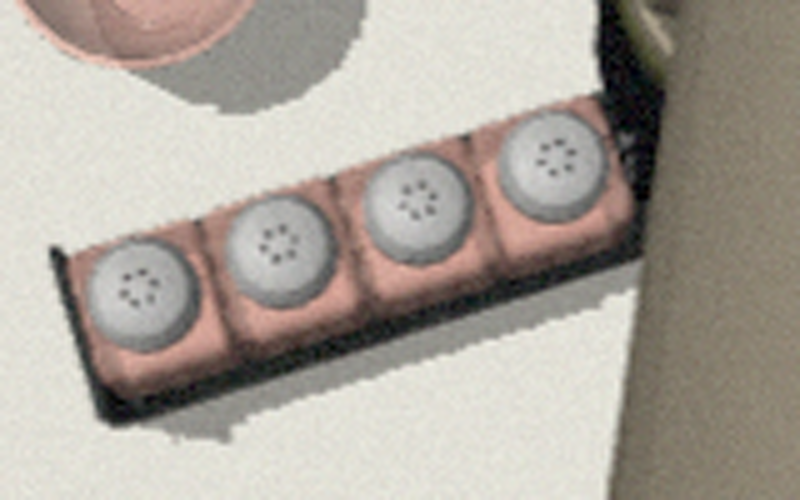

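Call:
move_arm(claw=[0, 0, 0, 0, 0, 0, 0, 0], dp=[[0, 0.008, -0.0007], [0, 0.012, -0.001], [0, 0.025, -0.002], [0, 0.04, -0.0035], [0, 0.05, -0.004], [0, 0.05, -0.004], [0, 0.03, -0.003], [0, 0, 0]], turn=[[0, 0, 0], [0, 0, 0], [0, 0, 0], [0, 0, 0], [0, 0, 0], [0, 0, 0], [0, 0, 0], [0, 0, 0]])

```text
clock: 14.62
position: [0.608, -0.0393, 0.0293]
ee_rot: [0.988, 0.151, -0.007, -0.042]
ft_force: [0.3, -0.5, 0.6]
grip_width: 0.005
```

Call:
move_arm(claw=[0, 0, 0, 0, 0, 0, 0, 0], dp=[[0, -0.004, -0.05], [0, -0.008, -0.1], [0, -0.012, -0.14], [0, -0.012, -0.14], [0, -0.012, -0.14], [0, -0.012, -0.14], [0, -0.008, -0.1], [0, 0, 0]], turn=[[0, 0, 0], [0, 0, 0], [0, 0, 0], [0, 0, 0], [0, 0, 0], [0, 0, 0], [0, 0, 0], [0, 0, 0]])

```text
clock: 15.28
position: [0.6099, -0.0371, 0.1974]
ee_rot: [0.987, 0.153, -0.003, -0.043]
ft_force: [0.1, -0.3, 0.5]
grip_width: 0.001
```

Call:
move_arm(claw=[0, 0, 0, 0, 0, 0, 0, 0], dp=[[0, 0.08, 0], [0, 0.16, 0], [0, 0.16, 0], [0, 0.16, 0], [0, 0.16, 0], [0, 0.08, 0], [0, 0, 0], [0, 0, 0]], turn=[[0, 0, 0], [0, 0, 0], [0, 0, 0], [0, 0, 0], [0, 0, 0], [0, 0, 0], [0, 0, 0], [0, 0, 0]])

```text
clock: 15.95
position: [0.6559, -0.1897, 0.1775]
ee_rot: [0.987, 0.152, -0.007, -0.043]
ft_force: [-0.2, 0.6, 0.3]
grip_width: 0.003
```

```bash
python3 -c "
from h import *
stat()
im2=cams.camera('top'); im=cams.camera('scene'); 
cv2.imwrite('pics/t11raw.png',im2[:,:,::-1])
cv2.imwrite('pics/t11.png',cv2.resize(cv2.convertScaleAbs(im2[90:290,200:460,::-1],alpha=1.8),None,fx=3,fy=3,interpolation=cv2.INTER_CUBIC))
cv2.imwrite('pics/s11.png',cv2.resize(cv2.convertScaleAbs(im[130:350,180:440,::-1],alpha=1.8),None,fx=2.5,fy=2.5))"
```

```text
t 15.95 p [ 0.6559 -0.1897  0.1775] s -0.10691918401728347 lat 0.0009882913147407461 F [-0.2177  0.6077  0.2659] Fs 0.6450404809724942 grip 0.003026279494649258
xang 17.514181482859897 z [-0.0276  0.083  -0.9962]
turn frac [-0.1115  0.0017 -0.0015]
```

View pics/t11.png

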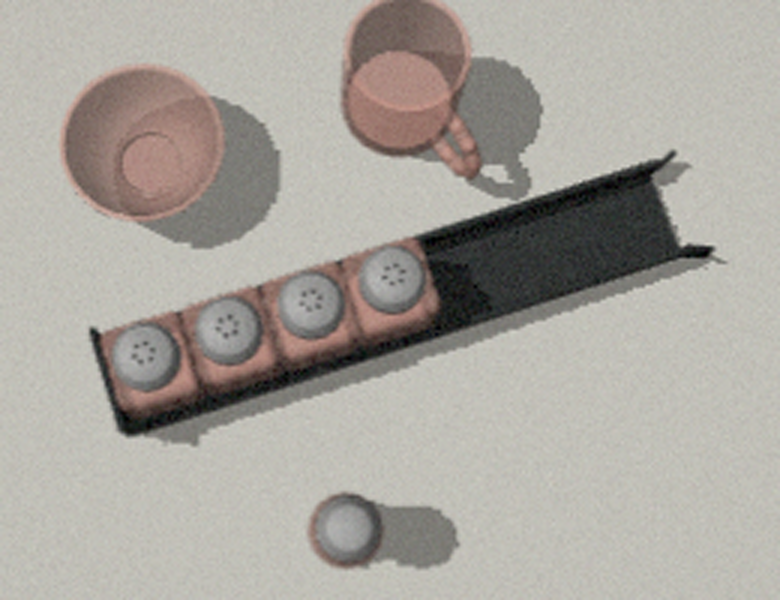

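View pics/s11.png

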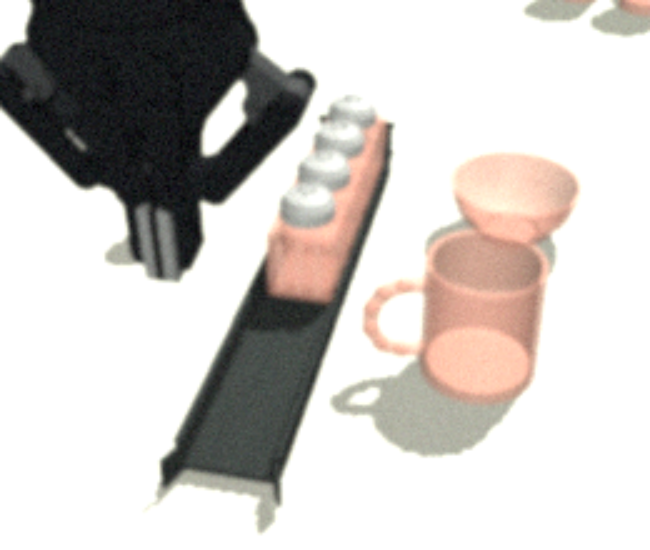

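Jar 1 sits against the stop plate at (105,340), the four caps are evenly spaced, and the hand is clear. I'll check the numbers, then hand in.

```bash
python3 -c "
from h import *
f=lambda L:[((x+.5)/3-.5+200,(y+.5)/3-.5+90) for x,y in L]
c=onz('top',f([(145,353),(229,326),(313,300),(395,275)]),.082)
print(c,'gaps',np.linalg.norm(np.diff(c,axis=0),axis=1),'s',(c-J4)@AX,'lat',(c-J4)@LAT)
m=onz('top',f([(420,238),(437,318)]),.062); print('rear face s',(m-J4)@AX)
a=cv2.imread('pics/top0.png');b=cv2.imread('pics/t11raw.png');d=cv2.absdiff(a,b).max(2)
for n,(x0,y0,x1,y1) in dict(bowl=(215,105,280,168),creamer=(305,80,362,145),shaker=(295,245,335,285)).items():
  A=cv2.cvtColor(a[y0:y1,x0:x1],6).astype(np.float32);B=cv2.cvtColor(b[y0:y1,x0:x1],6).astype(np.float32)
  print(n,cv2.phaseCorrelate(A,B))
"
```

```text
[[0.5448 0.1664 0.082 ]
 [0.5587 0.1226 0.082 ]
 [0.5721 0.0784 0.082 ]
 [0.5853 0.0348 0.082 ]] gaps [0.0459 0.0462 0.0455] s [0.2661 0.2202 0.174  0.1285] lat [-0.0007 -0.0007 -0.0002  0.0004]
rear face s [0.1057 0.1117]
bowl ((0.10030746135858237, 0.02126515912641125), 0.9857486608541675)
creamer ((-0.04293928115845347, 0.015823652610279737), 1.043826405648832)
shaker ((-0.019954689990843377, 0.06486966891068136), 1.0100410842895509)
```

```bash
python3 -c "
from workcell import manip
print(manip.hand_in())"
```

```text
the job is handed in; nothing more can be done
None
```

I pushed the four shakers along the rack until the leading one was against the end stop, then backed the hand away and handed the job in at about 16 s. The gripper was shut, tilted 5° and pressed only low on the rear face of jar_4.

- **Push:** the row slid at about 3–5 N. At the end the hand stalled, moving only about 0.1 mm while the force rose to about 8 N. That is above the row's stated 2–6 N sliding force, so I took it as jar_1 home on the stop.
- **Final position:** in the last top view the caps are 45.9, 46.2 and 45.5 mm apart, which is 46 mm within measuring error, so all four touch. The front of jar_1 measures about 2 mm from the outer edge of the stop plate. That fits a thin plate with no gap, though the plate's thickness isn't given and the camera is only good to about 2 mm.
- **Glassware:** comparing the top view before and after, the bowl, creamer and salt shaker shifted by no more than 0.1 pixel. Nothing looks tipped in the last views.
- **Unexplained reading:** the wrist sensor showed an upward force of up to 3.6 N partway along the push, then it faded. A picture comparison at that moment showed no bystander had moved. I didn't find the cause.

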